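# Index the bracket dispenser wheel and load a carrier

### The job

Turn the flat wheel inside the round tin, dragging it round by a light press on its bare face, until the square pocket shows whole in the window of the plate. Then take the steel carrier pin from its rack, lower it upright through the window into the pocket until it stands on the pocket's floor, let go and draw clear. Never push on the dispenser with more than 12 N, and leave the other things where they lie.

Things in the scene. Friction and masses are not known exactly. Their poses are not given: they have to be found in the camera images.
- tin: Round open aluminium tin fixed to the counter: outer diameter 144 mm, wall 3 mm, rim 64 mm up. Origin: centre of its underside, on the wheel's axis; z up, x towards the window. In it lies a smooth flat metal wheel, 132 mm across, with nothing to hold, turning about the tin's axis. A brake holds it where it is left; turning it takes about 2.2 N sideways at 45 mm radius.
- mouth (a point): Centre of the tin's mouth, 64 mm up. The wheel's face below it lies at a height that differs each time and is not measured, 42 to 58 mm above the counter: find it by feel. The wheel is sprung: it yields from about 2 N, gives 4 N per mm for 3 mm, then stops hard. Shut fingertips pressing with 6 to 9 N at about 45 mm from the axis drag it with little slip.
- plate_edge (a point): Middle of the straight inner edge of the steel bridge plate (upper face, 67 mm up; 3 mm thick), 24 mm from the axis. The plate covers x = 24 to 74 mm, y = -45 to 45 mm in the tin's frame; the rest of the wheel is open from above.
- window (a point): Centre of the 30 x 30 mm square window through the bridge plate, at the plate's upper face (67 mm up), 48 mm from the wheel's axis along the tin's x axis.
- wheel (a joint): Angle (rad) of the wheel's one pocket from the window, counter-clockwise seen from above; 0 = centred in the window. Stops at -0.5 and 3.2; starts well above 0. The pocket is a square hole 18 x 18 mm, 22 mm deep, with a closed floor and an engraved frame, centred 48 mm from the axis. The other seven sectors are blank but for a small engraved dot.
- carrier_mid (a point): Centre (half-way up, 48 mm above its foot) of the loose carrier: upright round steel pin 96 mm tall, 55 to 115 g; lower 50 mm is 12 mm in diameter with a tapered foot, the part from 53 mm up to the top is a 16 mm grip. Starts standing in the rack.
- rack: Fixed white block 50 x 50 x 30 mm with one 14 mm hole, 25 mm deep, in its middle, in which the carrier stands; origin at the centre of its underside.
- hemostat: Bystander: gold-toned hemostat lying flat, 140 mm long, 6 mm thick; origin in its middle at the counter.
- finger_rest: Bystander: violet silicone finger rest, 45 x 30 x 18 mm; origin at the centre of its underside.
- gauge: Bystander: steel measuring gauge lying flat, 110 mm long, up to 7 mm thick; origin in its middle at the counter.
- clip_holder: Bystander: spring-clip holder on a 70 x 60 mm base pinching a pink acrylic retainer arch, about 110 mm tall; origin at the centre of its underside.

How it is judged:
By the outcome, as a careful person would: the job done as asked, in the order asked, and still so for the second after the job is handed in, with the robot touching nothing.
It also fails if it takes over 72 s, if anything falls off the work surface, if the arm or the gripper's body presses on something with over 40 N, if the wrist force passes 120 N, or if a joint passes its speed limit or range.

### The arm

A 7-joint arm with a two-finger parallel gripper is mounted at the origin on the work surface. World frame = base frame: x ahead of the robot, y to its left, z up, the work surface at z = 0. Lengths are in m, angles in rad, forces in N, time in s.
With the tool pointing down it reaches from about 0.425 to 0.875 m from the base axis. Payload 4.7 kg.
Tool frame: the origin (TCP) lies on the centre line of the jaws, within the pads' length; the fingertips stand 8 mm ahead of it and the grasp point (between the pads) lies 11 mm behind it; z points along the fingers, y is the direction in which the jaws open and shut (so a half turn about z gives the same grasp; the last joint's range is limited). The gripper opens to 87 mm and grips with 3 to 60 N. Pads are 19 mm wide; open, the fingers measure 117 mm over their backs; the gripper's body (75 mm by 190 mm) begins 51 mm behind the grasp point.
Start: joints at [1.238, 0.321, -0.07, 1.45, 0.023, 1.371, -0.057], TCP at [0.221, -0.611, 0.231] pointing down, gripper open.
Joint ranges: [-2.86, 2.86], [-0.3, 2.09], [-1.38, 1.24], [0.06, 2.45], [-1.56, 4.7], [0.09, 2.05], [-2.69, 2.69]. Speed limits (rad/s): [2.57, 2.57, 3.14, 3.14, 3.14, 3.14, 3.14].

### API

Orientations are given as a rotation vector (axis times angle).
In Python, from bench import ctrl, cams, workorder gives the robot as it stands. The module is installed in compiled form; this text tells all that it offers.
- The arm moves only by the tool carry_out, never from a script. Its argument "rows" is a list of rows, each an object with "offset": the shift along the tool's x, y, z in m, a list of three; "rot": the turn, a rotation vector about the tool's x, y, z in degrees, a list of three; "gripper": the opening, from 0 (shut) to 1 (fully open). In form: [{"offset": [dx, dy, dz], "rot": [rx, ry, rz], "gripper": gripper}, ...]. A call has 1 to 10 rows; each row shifts and turns the commanded pose from where the row before left it, along the tool's axes as they then stand; what a row does not reach is not made up. A row lasts 1/8 s, in which the tool goes at most 62.5 mm and 10.7 degrees, less where a joint would pass 70% of its speed; a pose out of reach is approached as far as the arm can. A call is refused whole if a number of a shift passes 0.0625 or a number of a turn 10.7, either way. A call with a gripper value outside its range is refused whole. The fingers move at their own pace and stop on an object; "grip_force" is the grip in N (left out, the last holds). Time passes only in rows, so rows that do not move let the fingers close. It gives the time, the measured TCP pose, the force and the opening at its end, in the units of the state.
- ctrl.get_state(): the state, without advancing time (a new reading comes with each control period).
- cams.get_image(name): name is "side" or "top"; returns a dict with "img" (480x640x3 uint8, red, green, blue), "vfov" (degrees; the focal length in pixels is half the picture's height over the tangent of half this angle, whatever the lens; pixels are square), "cx", "cy" (the principal point, pixels), "R" (3x3) and "t" (3): a world point X has camera coordinates R X + t. Camera axes: x right, y down, z forward; pixel columns grow to the right and rows downward; lengths in m; the calibration is good to about 2 mm. A picture is of the moment at which its call begins. There is no depth.
- workorder.close_job(): hands the job in, once; it reports no verdict.
The state is a dict: "time": time; "joint_positions": joint angles; "qd": joint speeds; "joint_torque": joint torques, N m; "position": TCP position; "tool_rot": TCP orientation; "ft_force": force on the tool from outside, world axes, zero at the start; "torque": the same for the moment, N m; "grip_width": opening from 0.0 (shut) to 1.0 (fully open).
Only numpy, scipy, OpenCV 4.12 (cv2) and the standard library are available. Lean on these libraries where they do the work, as an engineer would, in place of code of your own. Each camera call takes 0.05 s, during which the arm holds its last target.

## Working session

There is one attempt and no reset: what is moved stays moved. The work goes in short steps, Python scripts to look and compute and a tool call to move; the robot and the scene stay as the last step left them, time stands still between calls to the robot, and variables do not carry over. Pictures are saved under pics/ and viewed, and the job is handed in when it is done.

Besides the shell and the picture viewer there is one more tool, called after "Emit:" as name([rows], argument=value, ...), one row to a line, values as JSON. carry_out: Moves the arm, as the interface text tells. Its arguments: {"type":"object","properties":{"rows":{"type":"array"},"grip_force":{"type":"number"}},"required":["rows"]}

```bash
mkdir -p pics; cat > h.py <<'E'
import numpy as np, cv2
from bench import ctrl, cams, workorder
def save(name,fn):
    d=cams.get_image(name); cv2.imwrite('pics/'+fn,cv2.cvtColor(d['img'],cv2.COLOR_RGB2BGR))
    np.savez('pics/'+fn+'.npz',**{k:np.array(v) for k,v in d.items()}); return d
def load(fn):
    z=np.load('pics/'+fn+'.npz'); return {k:z[k] for k in z.files}
def f(d): return 240/np.tan(np.radians(float(d['vfov']))/2)
def ray(d,u,v):
    c=-d['R'].T@d['t']; r=d['R'].T@np.array([(u-d['cx'])/f(d),(v-d['cy'])/f(d),1.]); return c,r/np.linalg.norm(r)
def onz(d,u,v,z):
    c,r=ray(d,u,v); return c+r*(z-c[2])/r[2]
def proj(d,X):
    p=d['R']@np.array(X)+d['t']; return p[:2]/p[2]*f(d)+[d['cx'],d['cy']]
def tri(d1,p1,d2,p2):
    A=[];b=[]
    for d,p in((d1,p1),(d2,p2)):
        c,r=ray(d,*p);M=np.eye(3)-np.outer(r,r);A.append(M);b.append(M@c)
    return np.linalg.solve(sum(A),sum(b))
E
python3 - <<'E'
from h import *
for n in('top','side'):
    d=save(n,n+'0.png'); print(n,d['vfov'],d['cx'],d['cy'],-d['R'].T@d['t'],d['R'])
print(ctrl.get_state())
E
```

```text
top 51.69351485547355 316.3712611667699 242.0641684340285 [0.380253   0.03995625 0.94636404] [[ 0.05450831 -0.99849956 -0.00524188]
 [-0.97424019 -0.05203205 -0.21942815]
 [ 0.21882617  0.01706751 -0.97561458]]
side 53.319772647895725 324.9097685459473 230.38857679663138 [ 0.47908354 -0.52269534  0.52436735] [[ 0.98638392 -0.16337155  0.01888135]
 [-0.08419159 -0.60024491 -0.79537276]
 [ 0.14127472  0.78295325 -0.60582643]]
{'time': 0.1, 'joint_positions': array([ 1.2381026 ,  0.32176876, -0.07013316,  1.45156579,  0.02258931,
        1.37080242, -0.05691262]), 'qd': array([ 0.00057754, -0.0012969 ,  0.0003594 , -0.00257339,  0.00158009,
        0.00081233,  0.00262077]), 'joint_torque': array([-6.04893958e-04, -4.92573738e+01, -4.05915650e-01, -3.13398886e+01,
       -6.41463208e-02,  3.95396759e-02,  8.97425775e-05]), 'position': array([ 0.22074463, -0.61084702,  0.22955192]), 'tool_rot': array([-3.09277495e+00, -5.41812159e-01,  5.80865751e-04]), 'ft_force': array([-0.16433416, -0.72434181,  0.56542635]), 'torque': array([ 0.01700245,  0.00912838, -0.0374866 ]), 'grip_width': 0.9946275496427894}
```

View pics/top0.png

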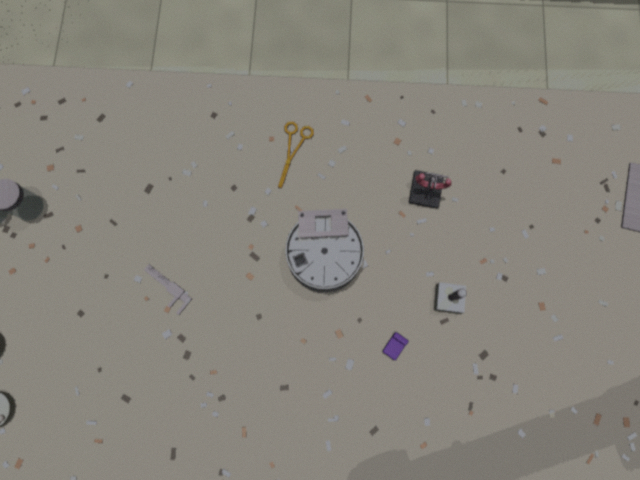

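View pics/side0.png

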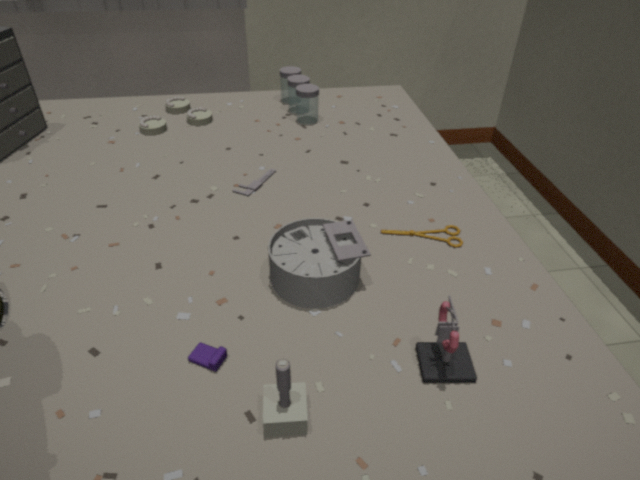

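```bash
python3 - <<'E'
import cv2
a=cv2.imread('pics/top0.png'); b=cv2.imread('pics/side0.png')
t=cv2.resize(a[195:300,275:375],None,fx=5.5,fy=5.5,interpolation=cv2.INTER_CUBIC)
cv2.imwrite('pics/t1.png',t)
s=cv2.resize(b[210:310,260:380],None,fx=5.5,fy=5.5,interpolation=cv2.INTER_CUBIC)
cv2.imwrite('pics/s1.png',s)
r1=cv2.resize(a[270:330,420:480],None,fx=6,fy=6,interpolation=cv2.INTER_CUBIC)
r2=cv2.resize(b[350:440,250:320],None,fx=5,fy=5,interpolation=cv2.INTER_CUBIC)
import numpy as np
o=np.zeros((450,720,3),np.uint8);o[:360,:360]=r1;o[:450,365:715]=r2
cv2.imwrite('pics/r1.png',o)
E
```

```text
(no output)
```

View pics/t1.png

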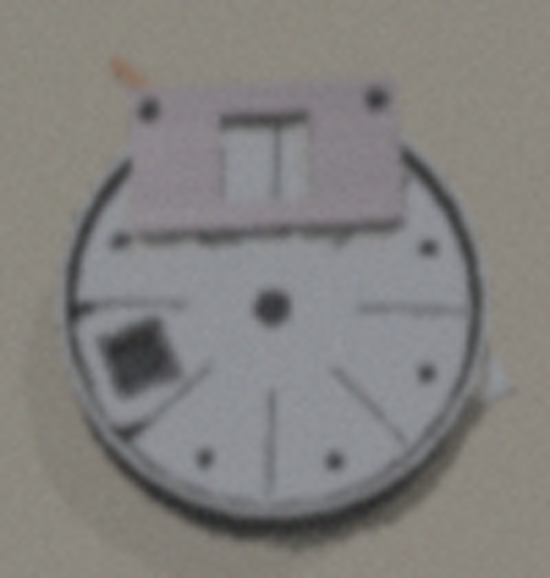

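View pics/s1.png

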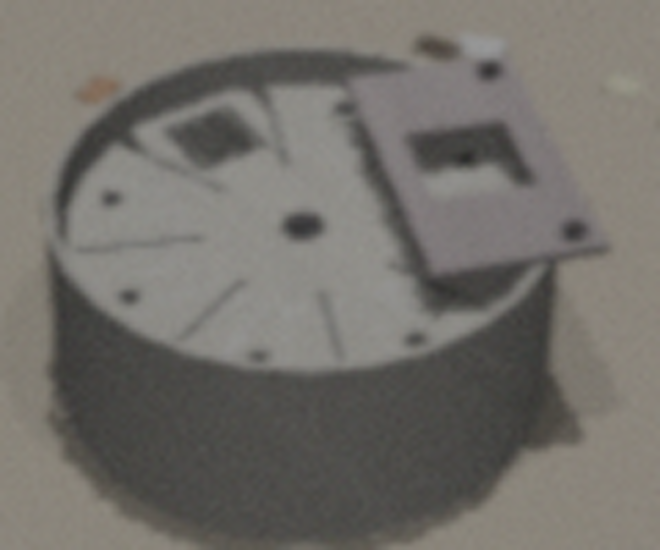

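View pics/r1.png

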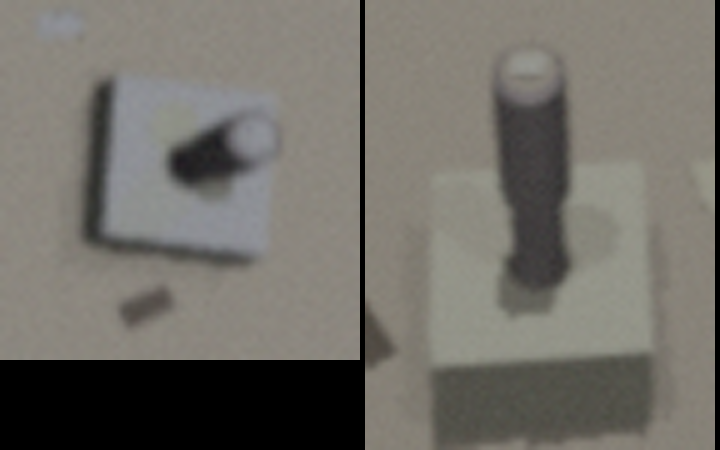

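```bash
cat > m.py <<'E'
from h import *
T=load('top0.png');S=load('side0.png')
zt=lambda u,v:(275+(u+.5)/5.5-.5,195+(v+.5)/5.5-.5)
zs=lambda u,v:(260+(u+.5)/5.5-.5,210+(v+.5)/5.5-.5)
hub=tri(T,zt(272,307),S,zs(302,226)); print('hub',hub)
pk=tri(T,zt(140,358),S,zs(213,136)); print('pocket',pk)
for n,a,b in(('TL',(132,95),(348,78)),('TR',(397,80),(515,55)),('BR',(404,217),(608,245)),('BL',(133,230),(435,272))): pass
# correspond: top image left=+y ; side: find by projecting
win=tri(T,zt(265,157),S,zs(471,158));print('win',win)
for n,p in(('plate',[(132,95),(397,80),(404,217),(133,230)]),('win',[(221,120),(307,112),(310,198),(223,203)])):
    for q in p: print(n,'top',onz(T,*zt(*q),.067)[:2].round(4))
for n,p in(('plate',[(348,78),(515,55),(608,245),(435,272)]),('win',[(408,132),(510,122),(538,185),(432,195)])):
    for q in p: print(n,'side',onz(S,*zs(*q),.067)[:2].round(4))
for z in(.042,.05,.058): print(z,onz(T,*zt(272,307),z)[:2],onz(S,*zs(302,226),z)[:2], onz(T,*zt(140,358),z)[:2],onz(S,*zs(213,136),z)[:2])
# tin circle outline rim top view
E
python3 m.py
python3 - <<'E'
from h import *
import sys
T=load('top0.png');S=load('side0.png')
a=(420+(250+.5)/6-.5,270+(137+.5)/6-.5); b=(250+(530-365+.5)/5-.5,350+(62+.5)/5-.5)
print('pin top',tri(T,a,S,b),onz(T,*a,.101),onz(S,*b,.101))
for q in((113,75),(278,97),(265,258),(102,238)): print('rack',onz(T,420+q[0]/6-.4,270+q[1]/6-.4,.03))
for q in((430,178),(645,163),(650,352),(432,365)): print('rackS',onz(S,250+(q[0]-365)/5-.4,350+q[1]/5-.4,.03))
E
```

```text
hub [0.56560495 0.04060774 0.05075839]
pocket [0.54563466 0.08370814 0.0518919 ]
win [0.61396477 0.04555879 0.06578118]
plate top [0.6328 0.0912]
plate top [0.6427 0.0027]
plate top [ 0.5956 -0.0016]
plate top [0.5863 0.088 ]
win top [0.6257 0.0609]
win top [0.63   0.0323]
win top [0.6004 0.0299]
win top [0.5971 0.0587]
plate side [0.5853 0.0862]
plate side [0.6362 0.0906]
plate side [0.6428 0.0016]
plate side [ 0.5944 -0.0028]
win side [0.5981 0.0583]
win side [0.628  0.0588]
win side [0.6297 0.0295]
win side [0.5996 0.0293]
0.042 [0.56794257 0.04062517] [0.56667817 0.05088845] [0.54800691 0.08421627] [0.54648393 0.09625691]
0.05 [0.56628227 0.04061925] [0.56522542 0.04137563] [0.54652296 0.08382475] [0.5453661  0.08599167]
0.058 [0.56462197 0.04061334] [0.56377267 0.03186282] [0.54503901 0.08343322] [0.54424828 0.07572643]
pin top [ 0.49511103 -0.19754312  0.0993022 ] [ 0.49507486 -0.19705492  0.101     ] [ 0.49485541 -0.19887581  0.101     ]
rack [ 0.52169833 -0.1748391   0.03      ]
rack [ 0.51757856 -0.22574457  0.03      ]
rack [ 0.46779693 -0.22121199  0.03      ]
rack [ 0.47119639 -0.17150957  0.03      ]
rackS [ 0.470767   -0.17450286  0.03      ]
rackS [ 0.52206034 -0.17808001  0.03      ]
rackS [ 0.51666743 -0.22720478  0.03      ]
rackS [ 0.46825539 -0.22293216  0.03      ]
```

Emit:
carry_out([
  {"offset":[0.038,-0.0323,0],"rot":[0,0,0],"gripper":0},
  {"offset":[0.038,-0.0323,0],"rot":[0,0,0],"gripper":0},
  {"offset":[0.038,-0.0323,0],"rot":[0,0,0],"gripper":0},
  {"offset":[0.038,-0.0323,0],"rot":[0,0,0],"gripper":0},
  {"offset":[0.038,-0.0323,0],"rot":[0,0,0],"gripper":0},
  {"offset":[0.038,-0.0323,0],"rot":[0,0,0],"gripper":0},
  {"offset":[0.038,-0.0323,0],"rot":[0,0,0],"gripper":0},
], grip_force=20)

```text
time: 0.98
position: [0.3947, -0.3066, 0.2303]
tool_rot: [-3.094, -0.542, 0.001]
ft_force: [0.7, -0.8, -0.6]
grip_width: 0.288
```

Emit:
carry_out([
  {"offset":[0.038,-0.0323,0],"rot":[0,0,0],"gripper":0},
  {"offset":[0.038,-0.0323,0],"rot":[0,0,0],"gripper":0},
  {"offset":[0.038,-0.0323,0],"rot":[0,0,0],"gripper":0},
  {"offset":[0.038,-0.0323,0],"rot":[0,0,0],"gripper":0},
  {"offset":[0.038,-0.0323,0],"rot":[0,0,0],"gripper":0},
  {"offset":[0.038,-0.0323,0],"rot":[0,0,0],"gripper":0},
  {"offset":[0.037,-0.0323,0],"rot":[0,0,0],"gripper":0},
])

```text
time: 1.85
position: [0.567, -0.0043, 0.2302]
tool_rot: [3.094, 0.542, -0.001]
ft_force: [0.7, -0.2, -0.5]
grip_width: 0.003
```

Emit:
carry_out([
  {"offset":[0,0,0.01],"rot":[0,0,-10],"gripper":0},
  {"offset":[0,0,0.02],"rot":[0,0,-10],"gripper":0},
  {"offset":[0,0,0.02],"rot":[0,0,-10],"gripper":0},
  {"offset":[0,0,0.02],"rot":[0,0,-10],"gripper":0},
  {"offset":[0,0,0.02],"rot":[0,0,-10],"gripper":0},
  {"offset":[0,0,0.01],"rot":[0,0,-10],"gripper":0},
  {"offset":[0,0,0.01],"rot":[0,0,-10.6],"gripper":0},
  {"offset":[0,0,0],"rot":[0,0,0],"gripper":0},
  {"offset":[0,0,0],"rot":[0,0,0],"gripper":0},
])

```text
time: 2.98
position: [0.5667, -0.0056, 0.1207]
tool_rot: [2.216, 2.227, 0.0]
ft_force: [-0.5, 0.2, -0.9]
grip_width: 0.005
```

Emit:
carry_out([
  {"offset":[0.0008,-0.0005,0.02],"rot":[0,0,0],"gripper":0},
  {"offset":[0,0,0.02],"rot":[0,0,0],"gripper":0},
  {"offset":[0,0,0.01],"rot":[0,0,0],"gripper":0},
  {"offset":[0,0,0.003],"rot":[0,0,0],"gripper":0},
  {"offset":[0,0,0.001],"rot":[0,0,0],"gripper":0},
  {"offset":[0,0,0],"rot":[0,0,0],"gripper":0},
])

```text
time: 3.72
position: [0.5665, -0.0047, 0.067]
tool_rot: [2.212, 2.23, 0.001]
ft_force: [-1.2, -0.7, -0.1]
grip_width: 0.004
```

```bash
python3 - <<'E'
from h import *
s=ctrl.get_state();print(s['position'],s['ft_force'])
d=save('side','side1.png');b=d['img'][190:330,240:400,::-1]
cv2.imwrite('pics/s2.png',cv2.resize(b,None,fx=4,fy=4,interpolation=cv2.INTER_CUBIC))
E
```

```text
[ 0.56650583 -0.00470775  0.06699147] [-1.21908843 -0.68793742 -0.11705662]
```

View pics/s2.png

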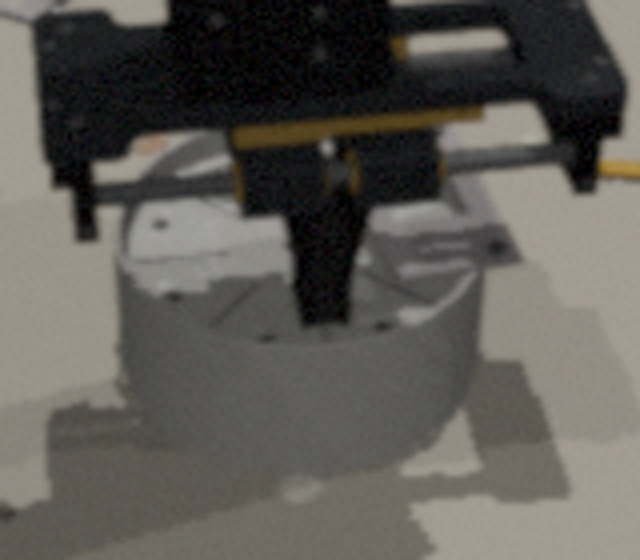

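The closed fingertips sit inside the tin at about (325,322) in the crop, just above the wheel and clear of the plate. Next I feel downward for the face.

Emit:
carry_out([
  {"offset":[0,0,0.001],"rot":[0,0,0],"gripper":0},
  {"offset":[0,0,0.001],"rot":[0,0,0],"gripper":0},
  {"offset":[0,0,0],"rot":[0,0,0],"gripper":0},
])

```text
time: 4.15
position: [0.566, -0.0048, 0.0645]
tool_rot: [2.212, 2.23, -0.0]
ft_force: [-0.2, -0.6, 0.2]
grip_width: 0.005
```

Emit:
carry_out([
  {"offset":[0,0,0.001],"rot":[0,0,0],"gripper":0},
  {"offset":[0,0,0.001],"rot":[0,0,0],"gripper":0},
  {"offset":[0,0,0],"rot":[0,0,0],"gripper":0},
])

```text
time: 4.53
position: [0.566, -0.0048, 0.0624]
tool_rot: [-2.212, -2.231, 0.0]
ft_force: [0.1, -0.1, 0.1]
grip_width: 0.005
```

Emit:
carry_out([
  {"offset":[0,0,0.001],"rot":[0,0,0],"gripper":0},
  {"offset":[0,0,0],"rot":[0,0,0],"gripper":0},
])

```text
time: 4.78
position: [0.566, -0.0048, 0.0614]
tool_rot: [-2.212, -2.23, 0.0]
ft_force: [-0.6, 0.2, 0.9]
grip_width: 0.006
```

Emit:
carry_out([
  {"offset":[0,0,0.001],"rot":[0,0,0],"gripper":0},
  {"offset":[0,0,0],"rot":[0,0,0],"gripper":0},
])

```text
time: 5.03
position: [0.5662, -0.0048, 0.0606]
tool_rot: [2.212, 2.23, 0.0]
ft_force: [-0.5, 0.0, 0.0]
grip_width: 0.006
```

Emit:
carry_out([
  {"offset":[0,0,0.0007],"rot":[0,0,0],"gripper":0},
  {"offset":[0,0,0],"rot":[0,0,0],"gripper":0},
])

```text
time: 5.28
position: [0.5662, -0.0047, 0.0601]
tool_rot: [2.212, 2.23, -0.0]
ft_force: [-0.9, 0.3, 2.5]
grip_width: 0.007
```

Emit:
carry_out([
  {"offset":[0,0,0.0007],"rot":[0,0,0],"gripper":0},
  {"offset":[0,0,0],"rot":[0,0,0],"gripper":0},
])

```text
time: 5.52
position: [0.5662, -0.0048, 0.0595]
tool_rot: [2.212, 2.23, 0.0]
ft_force: [-1.5, -0.4, 5.8]
grip_width: 0.005
```

Emit:
carry_out([
  {"offset":[0,0,0.0004],"rot":[0,0,0],"gripper":0},
  {"offset":[0.00017,-0.0039,0],"rot":[0,0,5],"gripper":0},
  {"offset":[0.00017,-0.0039,0],"rot":[0,0,5],"gripper":0},
  {"offset":[0.00017,-0.0039,0],"rot":[0,0,5],"gripper":0},
  {"offset":[0.00017,-0.0039,0],"rot":[0,0,5],"gripper":0},
  {"offset":[0,0,0],"rot":[0,0,0],"gripper":0},
])

```text
time: 6.28
position: [0.5522, -0.0024, 0.0596]
tool_rot: [2.563, 1.812, 0.004]
ft_force: [2.6, -0.0, 5.3]
grip_width: 0.007
```

```bash
cat > look.py <<'E'
from h import *
import sys
n=sys.argv[1]
s=ctrl.get_state();p=s['position'];r=p[:2]-[.5657,.0403];print(p.round(4),s['ft_force'].round(1),'r',np.hypot(*r),'ang',np.degrees(np.arctan2(r[1],r[0])),'tool',s['tool_rot'].round(3))
a=save('top','top%s.png'%n)['img'][195:300,275:375,::-1]; b=save('side','side%s.png'%n)['img'][200:305,260:380,::-1]
a=cv2.resize(a,None,fx=3.6,fy=3.6,interpolation=cv2.INTER_CUBIC);b=cv2.resize(b,None,fx=3.6,fy=3.6,interpolation=cv2.INTER_CUBIC)
cv2.imwrite('pics/c%s.png'%n,np.hstack([a,b]))
E
python3 look.py 2
```

```text
[ 0.5522 -0.0024  0.0596] [ 2.6 -0.   5.3] r 0.04474909546725564 ang -107.52171861375366 tool [2.563 1.812 0.004]
```

View pics/c2.png

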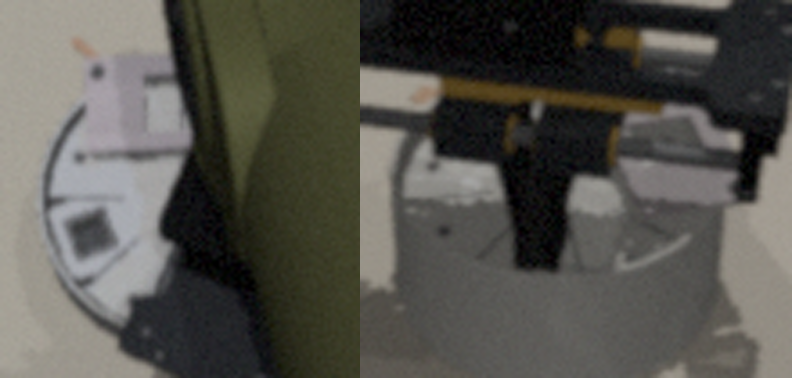

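The top picture shows the pocket still at about (90,230) in the crop, so it hardly moved. At 5.3 N the tip slipped, so I press a little more.

Emit:
carry_out([
  {"offset":[0,0,0.0007],"rot":[0,0,0],"gripper":0},
  {"offset":[0,0,0],"rot":[0,0,0],"gripper":0},
])

```text
time: 6.62
position: [0.5522, -0.0024, 0.0589]
tool_rot: [2.564, 1.813, 0.003]
ft_force: [3.7, -1.6, 6.4]
grip_width: 0.006
```

Emit:
carry_out([
  {"offset":[0,0,0.0002],"rot":[0,0,0],"gripper":0},
  {"offset":[0,0,0],"rot":[0,0,0],"gripper":0},
])

```text
time: 6.88
position: [0.5522, -0.0024, 0.0588]
tool_rot: [2.564, 1.813, 0.003]
ft_force: [3.1, -1.5, 6.4]
grip_width: 0.006
```

Emit:
carry_out([
  {"offset":[0,0,0.0003],"rot":[0,0,0],"gripper":0},
  {"offset":[0.0001,-0.0028,0],"rot":[0,0,3.6],"gripper":0},
  {"offset":[0.0001,-0.0028,0],"rot":[0,0,3.6],"gripper":0},
  {"offset":[0.0001,-0.0028,0],"rot":[0,0,3.6],"gripper":0},
  {"offset":[0.0001,-0.0028,0],"rot":[0,0,3.6],"gripper":0},
  {"offset":[0.0001,-0.0028,0],"rot":[0,0,3.6],"gripper":0},
])

```text
time: 7.62
position: [0.5399, 0.0038, 0.0585]
tool_rot: [2.817, 1.386, 0.003]
ft_force: [2.3, -1.8, 8.5]
grip_width: 0.008
```

```bash
python3 look.py 3
```

```text
[0.5399 0.0038 0.0585] [ 2.3 -1.8  8.5] r 0.04463603431123189 ang -125.23452246794653 tool [2.817 1.386 0.003]
```

View pics/c3.png

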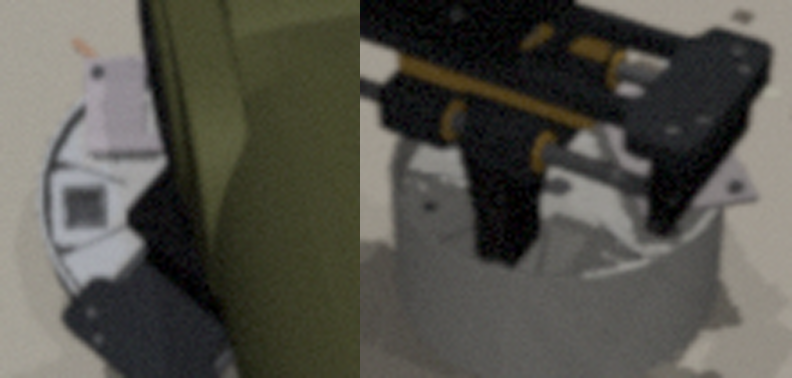

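The wheel now follows the tip. The pocket has moved to about (85,207) in the crop, roughly 17° of turn.

Emit:
carry_out([
  {"offset":[0.0001,-0.0031,0],"rot":[0,0,4],"gripper":0},
  {"offset":[0.0001,-0.0031,0],"rot":[0,0,4],"gripper":0},
  {"offset":[0.0001,-0.0031,0],"rot":[0,0,4],"gripper":0},
  {"offset":[0.0001,-0.0031,0],"rot":[0,0,4],"gripper":0},
  {"offset":[0.0001,-0.0031,0],"rot":[0,0,4],"gripper":0},
])

```text
time: 8.35
position: [0.5292, 0.0149, 0.0584]
tool_rot: [3.015, 0.875, 0.002]
ft_force: [1.0, -2.8, 8.8]
grip_width: 0.005
```

Emit:
carry_out([
  {"offset":[0.0001,-0.0031,0],"rot":[0,0,4],"gripper":0},
  {"offset":[0.0001,-0.0031,0],"rot":[0,0,4],"gripper":0},
  {"offset":[0.0001,-0.0031,0],"rot":[0,0,4],"gripper":0},
  {"offset":[0.0001,-0.0031,0],"rot":[0,0,4],"gripper":0},
  {"offset":[0.0001,-0.0031,0],"rot":[0,0,4],"gripper":0},
])

```text
time: 8.98
position: [0.5229, 0.029, 0.0583]
tool_rot: [3.122, 0.338, 0.002]
ft_force: [1.0, -2.6, 8.4]
grip_width: 0.001
```

```bash
python3 look.py 4; python3 -c "
from h import *;print(ctrl.get_state()['joint_positions'])"
```

```text
[0.5229 0.029  0.0583] [ 1.  -2.6  8.4] r 0.044270582763321485 ang -165.18845186609747 tool [3.122e+00 3.380e-01 2.000e-03]
[ 0.39778793  0.25770833 -0.56099669  1.93783394  0.16471324  0.98962937
 -1.59251816]
```

View pics/c4.png

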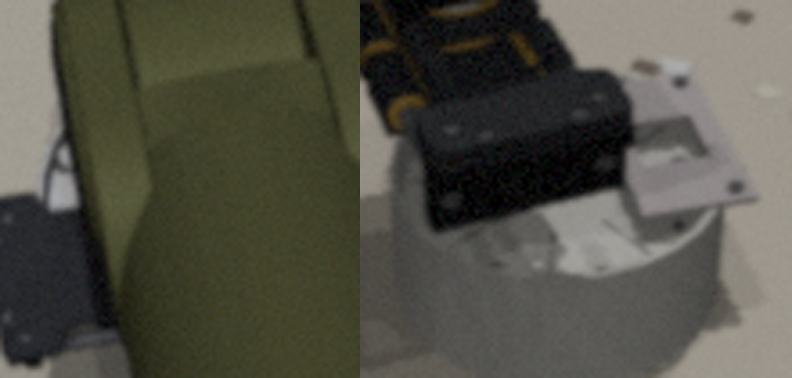

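Emit:
carry_out([
  {"offset":[0.0001,-0.0031,0],"rot":[0,0,4],"gripper":0},
  {"offset":[0.0001,-0.0031,0],"rot":[0,0,4],"gripper":0},
  {"offset":[0.0001,-0.0031,0],"rot":[0,0,4],"gripper":0},
  {"offset":[0.0001,-0.0031,0],"rot":[0,0,4],"gripper":0},
])

```text
time: 9.57
position: [0.5216, 0.0414, 0.0582]
tool_rot: [3.138, -0.1, 0.001]
ft_force: [-0.4, -2.0, 9.3]
grip_width: 0.005
```

Emit:
carry_out([
  {"offset":[0.0001,-0.0031,0],"rot":[0,0,4],"gripper":0},
  {"offset":[0.0001,-0.0031,0],"rot":[0,0,4],"gripper":0},
  {"offset":[0.0001,-0.0031,0],"rot":[0,0,4],"gripper":0},
  {"offset":[0.0001,-0.0031,0],"rot":[0,0,4],"gripper":0},
])

```text
time: 10.07
position: [0.5238, 0.0535, 0.0581]
tool_rot: [3.094, -0.535, 0.0]
ft_force: [-0.8, -2.6, 9.9]
grip_width: 0.003
```

```bash
python3 look.py 5; python3 -c "
from h import *;print(ctrl.get_state()['joint_positions'])"
```

```text
[0.5238 0.0535 0.0581] [-0.8 -2.6  9.9] r 0.04389961051961217 ang 162.49921475453422 tool [ 3.094 -0.535  0.   ]
[ 0.29478158  0.25565465 -0.49834336  1.93175639  0.14671791  0.98929036
 -2.18275494]
```

View pics/c5.png

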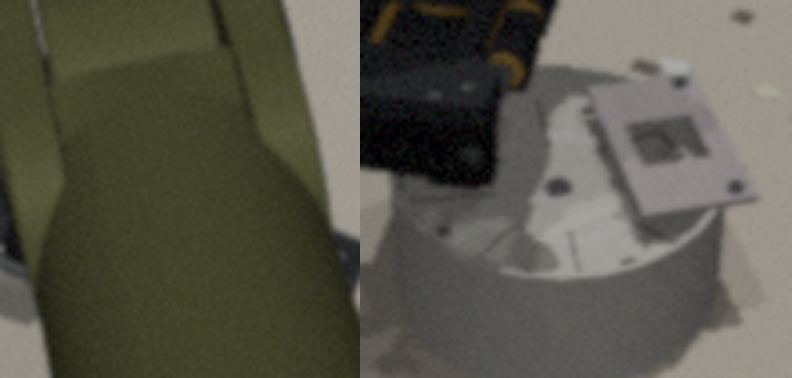

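```bash
python3 - <<'E'
from h import *
S=load('side5.png')
b=cv2.cvtColor(S['img'][215:290,280:370],cv2.COLOR_RGB2BGR)
cv2.imwrite('pics/s5.png',cv2.resize(b,None,fx=8,fy=8,interpolation=cv2.INTER_CUBIC))
E
```

```text
(no output)
```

View pics/s5.png

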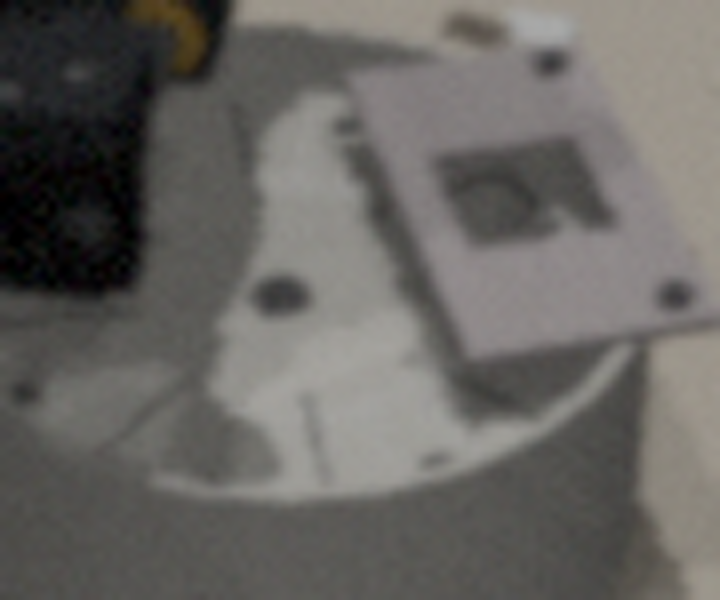

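```bash
cat > ang.py <<'E'
from h import *
def rep(S,ox,oy,k,dots,spokes,z=.0505):
    A=np.array([.5657,.0403])
    for n,l in(('dot',dots),('spoke',spokes)):
        for u,v in l:
            p=onz(S,ox+(u+.5)/k-.5,oy+(v+.5)/k-.5,z)[:2]-A; a=np.degrees(np.arctan2(p[1],p[0]))-5.6
            m=(a if n=='dot' else a+22.5); print(n,np.hypot(*p).round(4),a.round(1),'mod45',((m+22.5)%45-22.5).round(1))
E
python3 - <<'E'
from ang import *
rep(load('side5.png'),280,215,8,[(430,460),(25,393),(282,296)],[(307,395),(322,480),(185,380),(105,450),(245,150)])
rep(load('side0.png'),260,210,5.5,[(213,136),(111,198),(129,297),(260,355),(416,340),(302,226)],[(320,295),(342,358),(245,283),(182,338)],.0515)
E
```

```text
dot 0.0555 -74.9 mod45 15.1
dot 0.0569 -161.9 mod45 18.1
dot 0.0017 -108.9 mod45 -18.9
spoke 0.0309 -95.6 mod45 16.9
spoke 0.0545 -96.5 mod45 16.0
spoke 0.0322 -138.8 mod45 18.7
spoke 0.0565 -139.4 mod45 18.1
spoke 0.045 85.7 mod45 18.2
dot 0.0483 109.5 mod45 19.5
dot 0.0561 154.3 mod45 19.3
dot 0.0569 -160.8 mod45 19.2
dot 0.0555 -116.2 mod45 18.8
dot 0.0567 -72.3 mod45 17.7
dot 0.001 -142.1 mod45 -7.1
spoke 0.0304 -96.0 mod45 16.5
spoke 0.0562 -93.8 mod45 18.7
spoke 0.03 -136.7 mod45 20.8
spoke 0.0577 -138.4 mod45 19.1
```

The dots and spokes put the pocket at about +17.5°. I ease the press slightly and finish the turn.

Emit:
carry_out([
  {"offset":[0,0,-0.0003],"rot":[0,0,0],"gripper":0},
  {"offset":[0,-0.0027,0],"rot":[0,0,3.5],"gripper":0},
  {"offset":[0,-0.0027,0],"rot":[0,0,3.5],"gripper":0},
  {"offset":[0,-0.0027,0],"rot":[0,0,3.5],"gripper":0},
  {"offset":[0,-0.0027,0],"rot":[0,0,3.5],"gripper":0},
  {"offset":[0,-0.0027,0],"rot":[0,0,3.5],"gripper":0},
  {"offset":[0,0,0],"rot":[0,0,0],"gripper":0},
])

```text
time: 11.05
position: [0.53, 0.0658, 0.0584]
tool_rot: [2.978, -0.997, 0.001]
ft_force: [0.5, -1.6, 8.5]
grip_width: 0.004
```

```bash
python3 look.py 6; python3 - <<'E'
from h import *
print(ctrl.get_state()['joint_positions'])
S=load('side6.png')
b=cv2.cvtColor(S['img'][215:290,280:370],cv2.COLOR_RGB2BGR)
cv2.imwrite('pics/s6.png',cv2.resize(b,None,fx=8,fy=8,interpolation=cv2.INTER_CUBIC))
E
```

```text
[0.53   0.0658 0.0584] [ 0.5 -1.6  8.5] r 0.04386034256963544 ang 144.43622376700452 tool [ 2.978e+00 -9.970e-01  1.000e-03]
[ 0.23887137  0.26523746 -0.46164816  1.91532558  0.1414044   0.99211603
 -2.50279408]
```

View pics/s6.png

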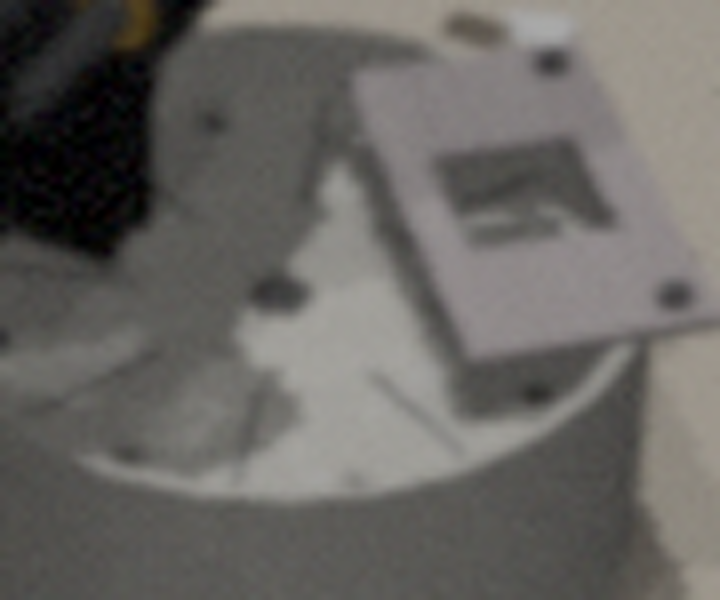

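```bash
python3 - <<'E'
from ang import *
rep(load('side6.png'),280,215,8,[(538,393),(352,478),(128,453),(212,122),(280,292)],[(375,375),(460,450),(262,385),(240,475),(150,355),(30,412)],.0505)
E
```

```text
dot 0.0564 -46.0 mod45 -1.0
dot 0.0549 -90.7 mod45 -0.7
dot 0.0548 -135.3 mod45 -0.3
dot 0.0556 91.0 mod45 1.0
dot 0.0007 -149.3 mod45 -14.3
spoke 0.0303 -69.1 mod45 -1.6
spoke 0.0562 -68.6 mod45 -1.1
spoke 0.0281 -112.0 mod45 0.5
spoke 0.0533 -112.5 mod45 0.0
spoke 0.0317 -156.5 mod45 1.0
spoke 0.0589 -156.9 mod45 0.6
```

Emit:
carry_out([
  {"offset":[0,0,-0.005],"rot":[0,0,0],"gripper":0},
  {"offset":[0,0,-0.02],"rot":[0,0,0],"gripper":0},
  {"offset":[0,0,-0.05],"rot":[0,0,0],"gripper":0},
  {"offset":[-0.0,0.04,-0.05],"rot":[0,0,0],"gripper":0},
])

```text
time: 11.65
position: [0.5052, 0.0378, 0.1817]
tool_rot: [-2.981, 0.988, 0.006]
ft_force: [1.0, -0.7, 0.4]
grip_width: 0.004
```

The markings agree on a pocket angle of 0 ± 1°. I take a top view once the arm is clear and fetch the pin.

Emit:
carry_out([
  {"offset":[0.0265,0.0392,0],"rot":[0,0,0],"gripper":0.6},
  {"offset":[0.0265,0.0392,0],"rot":[0,0,0],"gripper":0.6},
  {"offset":[0.0265,0.0392,0],"rot":[0,0,0],"gripper":0.6},
  {"offset":[0.0265,0.0392,0],"rot":[0,0,0],"gripper":0.6},
  {"offset":[0.0264,0.039,0],"rot":[0,0,0],"gripper":0.6},
  {"offset":[0,0,0],"rot":[0,0,-9],"gripper":0.6},
  {"offset":[0,0,0],"rot":[0,0,-9],"gripper":0.6},
  {"offset":[0,0,0],"rot":[0,0,-9],"gripper":0.6},
  {"offset":[0,0,0],"rot":[0,0,-9],"gripper":0.6},
  {"offset":[0,0,0],"rot":[0,0,-9],"gripper":0.6},
])

```text
time: 12.9
position: [0.4926, -0.1998, 0.1802]
tool_rot: [-3.131, -0.228, 0.005]
ft_force: [-1.1, 0.2, 0.2]
grip_width: 0.595
```

Emit:
carry_out([
  {"offset":[0,0,0],"rot":[0,0,0],"gripper":0.6},
  {"offset":[0,0,0],"rot":[0,0,0],"gripper":0.6},
])

```text
time: 13.15
position: [0.4933, -0.2003, 0.181]
tool_rot: [-3.133, -0.215, 0.002]
ft_force: [-0.1, -0.3, 0.6]
grip_width: 0.601
```

```bash
python3 look.py 7;python3 -c "
import cv2
a=cv2.imread('pics/top7.png');cv2.imwrite('pics/t7.png',cv2.resize(a[195:300,275:375],None,fx=5.5,fy=5.5,interpolation=cv2.INTER_CUBIC))"
```

```text
[ 0.4933 -0.2003  0.181 ] [-0.1 -0.3  0.6] r 0.25127755250755424 ang -106.74140351690076 tool [-3.133e+00 -2.150e-01  2.000e-03]
```

View pics/t7.png

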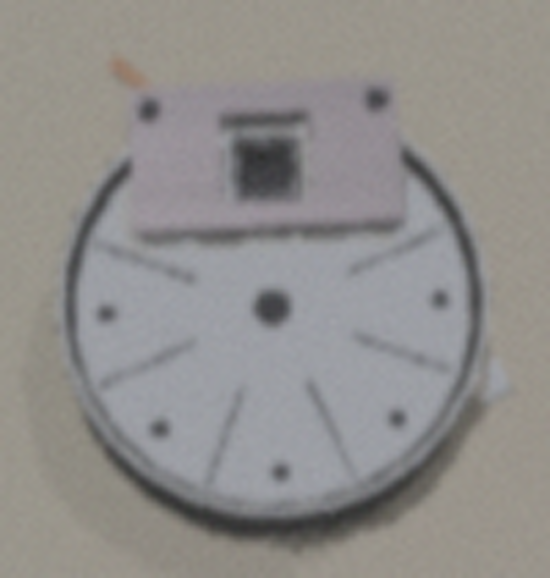

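View pics/side7.png

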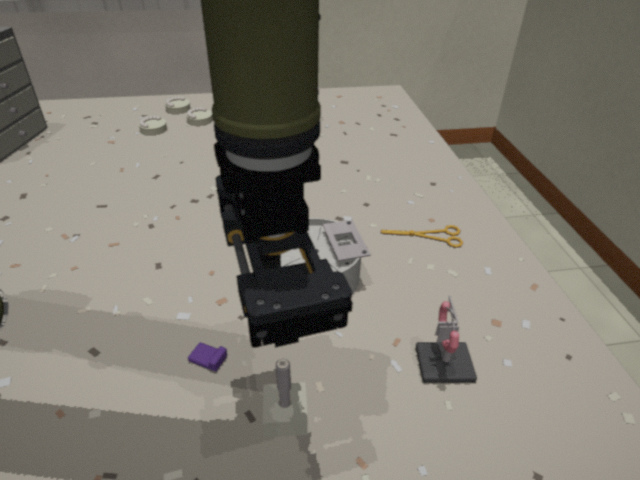

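The pocket shows whole in the window, its centre at about (267,167) in the top crop. The pin is standing in its rack with the gripper above it.

Emit:
carry_out([
  {"offset":[0.0018,-0.0018,0.03],"rot":[0,0,0],"gripper":0.6},
  {"offset":[0,0,0.03],"rot":[0,0,0],"gripper":0.6},
  {"offset":[0,0,0.03],"rot":[0,0,0],"gripper":0.6},
  {"offset":[0,0,0.017],"rot":[0,0,0],"gripper":0.6},
  {"offset":[0,0,0],"rot":[0,0,0],"gripper":0.6},
  {"offset":[0,0,0],"rot":[0,0,0],"gripper":0.6},
])

```text
time: 14.0
position: [0.4963, -0.1989, 0.0758]
tool_rot: [3.133, 0.218, 0.003]
ft_force: [0.7, -0.1, 0.6]
grip_width: 0.602
```

```bash
python3 - <<'E'
from h import *
s=ctrl.get_state();print(s['position'],s['ft_force'],s['tool_rot'])
d=save('side','side8.png');b=d['img'][320:450,220:360,::-1]
cv2.imwrite('pics/s8.png',cv2.resize(b,None,fx=4,fy=4,interpolation=cv2.INTER_CUBIC))
zt=lambda u,v:(275+(u+.5)/5.5-.5,195+(v+.5)/5.5-.5)
print(onz(load('top7.png'),*zt(267,167),.052))
E
```

```text
[ 0.49630815 -0.19887295  0.0757946 ] [ 0.68305574 -0.0825884   0.57627748] [3.13311227e+00 2.18022141e-01 2.68000154e-03]
[0.61418032 0.04478781 0.052     ]
```

View pics/s8.png

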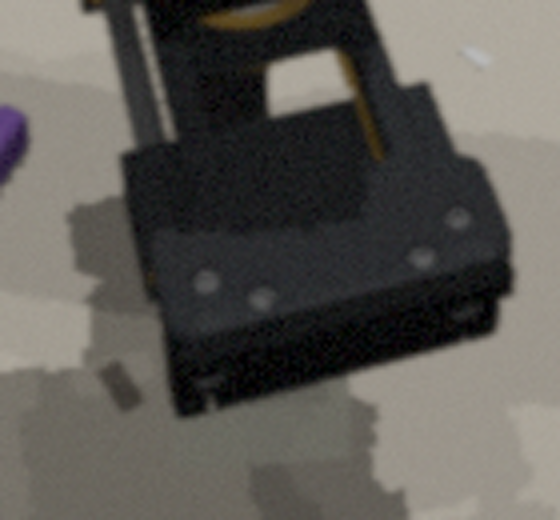

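Emit:
carry_out([
  {"offset":[-0.0013,-0.0008,0.001],"rot":[0,0,0],"gripper":0.6},
  {"offset":[0,0,0],"rot":[0,0,0],"gripper":0.35},
  {"offset":[0,0,0],"rot":[0,0,0],"gripper":0.25},
  {"offset":[0,0,0],"rot":[0,0,0],"gripper":0.1},
  {"offset":[0,0,0],"rot":[0,0,0],"gripper":0.1},
  {"offset":[0,0,0],"rot":[0,0,0],"gripper":0.1},
], grip_force=25)

```text
time: 14.8
position: [0.494, -0.1979, 0.0736]
tool_rot: [-3.134, -0.218, 0.0]
ft_force: [0.4, 0.1, 0.5]
grip_width: 0.176
```

Emit:
carry_out([
  {"offset":[0,0,-0.01],"rot":[0,0,0],"gripper":0.1},
  {"offset":[0,0,-0.015],"rot":[0,0,0],"gripper":0.1},
  {"offset":[0,0,-0.02],"rot":[0,0,0],"gripper":0.1},
  {"offset":[0,0,-0.03],"rot":[0,0,0],"gripper":0.1},
  {"offset":[0,0,-0.03],"rot":[0,0,0],"gripper":0.1},
  {"offset":[0,0,0],"rot":[0,0,0],"gripper":0.1},
  {"offset":[0,0,0],"rot":[0,0,0],"gripper":0.1},
])

```text
time: 15.68
position: [0.4936, -0.1978, 0.1785]
tool_rot: [-3.134, -0.218, 0.001]
ft_force: [0.0, -0.4, -1.4]
grip_width: 0.174
```

```bash
python3 - <<'E'
from h import *
s=ctrl.get_state();print(s['position'],s['ft_force'],s['tool_rot'])
d=save('side','side9.png');b=d['img'][300:440,220:360,::-1]
cv2.imwrite('pics/s9.png',cv2.resize(b,None,fx=4,fy=4,interpolation=cv2.INTER_CUBIC))
E
```

```text
[ 0.49362756 -0.19784318  0.17850909] [ 0.02911646 -0.41451645 -1.38856448] [-3.13397572e+00 -2.18317862e-01  6.36768293e-04]
```

View pics/s9.png

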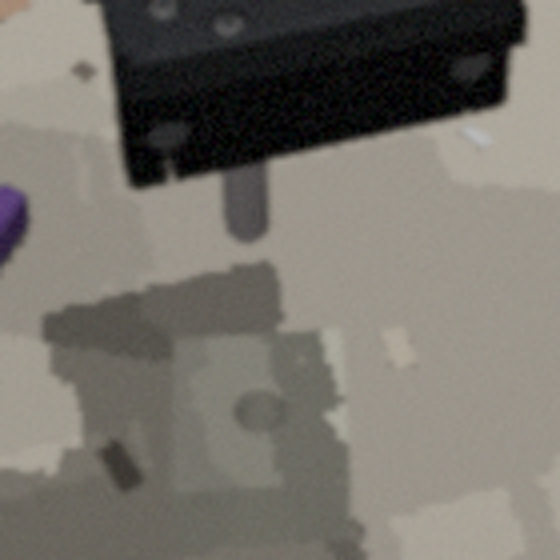

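```bash
python3 - <<'E'
from h import *
d=load('side9.png')
for v in(230,235,240): print(onz(d,220+247/4-.4,300+v/4-.4,.110))
# shaft edges at two heights: image axis x centre
print(proj(d,[.4944,-.1982,.110]),proj(d,[.4944,-.1982,.140]))
g=cv2.cvtColor(d['img'],cv2.COLOR_RGB2GRAY)
for r in (343,348,353): print(r,g[r,268:296])
E
```

```text
[ 0.49380397 -0.19928962  0.11      ]
[ 0.49365546 -0.20090217  0.11      ]
[ 0.49350771 -0.20250656  0.11      ]
[281.81676649 356.20224139] [280.76902891 337.5563421 ]
343 [ 47  59  67  83  97 106 107  90  80  79  80  82  83  81  83  79  79  83
 102 132 146 152 150 151 152 149 150 151]
348 [150 150 149 150 152 151 145 122  95  81  82  84  82  81  81  79  76  77
  95 128 148 150 150 151 150 150 149 150]
353 [151 149 152 151 149 151 147 129  98  85  85  85  84  81  80  74  80  69
  87 124 143 151 150 151 150 149 151 150]
```

The pin hangs upright in the gripper, its shaft centred on column 281 where the projection predicts it. Next it goes over the window.

Emit:
carry_out([
  {"offset":[0.0218,-0.0319,0],"rot":[0,0,0],"gripper":0.1},
  {"offset":[0.0218,-0.0319,0],"rot":[0,0,0],"gripper":0.1},
  {"offset":[0.0218,-0.0319,0],"rot":[0,0,0],"gripper":0.1},
  {"offset":[0.0218,-0.0319,0],"rot":[0,0,0],"gripper":0.1},
  {"offset":[0.0217,-0.0319,0],"rot":[0,0,0],"gripper":0.1},
  {"offset":[0.0217,-0.032,0],"rot":[0,0,0],"gripper":0.1},
  {"offset":[0.0217,-0.032,0],"rot":[0,0,0],"gripper":0.1},
  {"offset":[0,0,0],"rot":[0,0,0],"gripper":0.1},
  {"offset":[0,0,0],"rot":[0,0,0],"gripper":0.1},
])

```text
time: 16.85
position: [0.613, 0.0437, 0.1773]
tool_rot: [3.133, 0.218, -0.004]
ft_force: [0.0, -0.0, -0.7]
grip_width: 0.176
```

Emit:
carry_out([
  {"offset":[0,0,0.01],"rot":[0,0,0],"gripper":0.1},
  {"offset":[0,0,0.015],"rot":[0,0,0],"gripper":0.1},
  {"offset":[0,0,0.006],"rot":[0,0,0],"gripper":0.1},
  {"offset":[0,0,0],"rot":[0,0,0],"gripper":0.1},
  {"offset":[0,0,0],"rot":[0,0,0],"gripper":0.1},
])

```text
time: 17.48
position: [0.6141, 0.0445, 0.1479]
tool_rot: [3.134, 0.218, 0.001]
ft_force: [-1.3, 0.3, -1.1]
grip_width: 0.178
```

```bash
python3 - <<'E'
from h import *
s=ctrl.get_state();print(s['position'],s['ft_force'],s['tool_rot'])
d=save('side','side10.png');b=d['img'][180:310,270:390,::-1]
cv2.imwrite('pics/s10.png',cv2.resize(b,None,fx=5,fy=4.6,interpolation=cv2.INTER_CUBIC))
E
```

```text
[0.61408228 0.04452178 0.14794964] [-1.2704466   0.26191832 -1.0926896 ] [3.13393105e+00 2.18336660e-01 9.02190294e-04]
```

View pics/s10.png

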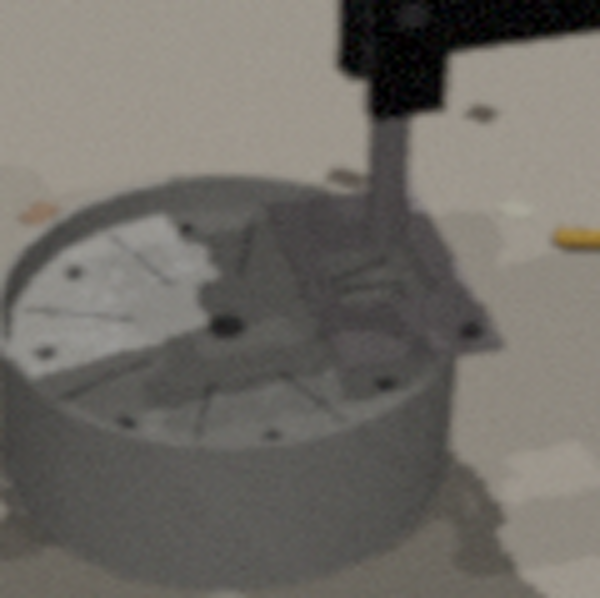

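```bash
python3 - <<'E'
from h import *
d=load('side10.png')
for z in (.079,.11,.067,.052): 
    p=proj(d,[.6141,.0445,z]); print(z,p,(p[0]-270+.5)*5,(p[1]-180+.5)*4.6)
g=d['img'][:,:,:].astype(int).sum(2)//3
for r in (208,214,220,226,230): print(r,g[r,336:362])
E
```

```text
0.079 [345.84767465 231.96008858] 381.73837327080406 241.3164074909126
0.11 [346.79002396 215.49848416] 386.45011978166735 165.59302714197378
0.067 [345.49573151 238.10807295] 379.97865756305345 269.59713556844605
0.052 [345.06540585 245.62529703] 377.8270292398295 304.1763663299906
208 [148 148 147 147 147 148 144 128  92  74  73  72  71  72  71  91 127 143
 149 149 148 145 149 145 148 147]
214 [148 148 146 149 148 148 143 118  82  72  75  73  75  74  79 109 132 146
 149 146 148 147 147 149 149 148]
220 [128 123 113 103 100  95 100  88  75  70  73  72  73  74  80 105 130 142
 146 148 149 145 150 147 149 150]
226 [ 73  72  74  80  77  78  76  69  69  74  75  71  70  68  69  70  83  90
  96 111 133 142 143 140 136 137]
230 [ 71  67  70  67  69  70  68  68  70  72  72  74  70  69  65  72  76  77
  75  76  83  98 120 130 133 135]
```

Emit:
carry_out([
  {"offset":[-0.001,0,0.008],"rot":[0,0,0],"gripper":0.1},
  {"offset":[0,0,0.008],"rot":[0,0,0],"gripper":0.1},
  {"offset":[0,0,0.006],"rot":[0,0,0],"gripper":0.1},
  {"offset":[0,0,0],"rot":[0,0,0],"gripper":0.1},
])

```text
time: 18.02
position: [0.6123, 0.0443, 0.1247]
tool_rot: [-3.134, -0.218, 0.002]
ft_force: [-0.2, -0.5, -0.4]
grip_width: 0.173
```

Emit:
carry_out([
  {"offset":[0,0,0.002],"rot":[0,0,0],"gripper":0.1},
  {"offset":[0,0,0.002],"rot":[0,0,0],"gripper":0.1},
  {"offset":[0,0,0],"rot":[0,0,0],"gripper":0.1},
])

```text
time: 18.4
position: [0.6128, 0.0443, 0.1216]
tool_rot: [3.134, 0.218, -0.0]
ft_force: [0.4, -0.7, -1.2]
grip_width: 0.176
```

Emit:
carry_out([
  {"offset":[0,0,0.0015],"rot":[0,0,0],"gripper":0.1},
  {"offset":[0,0,0.0015],"rot":[0,0,0],"gripper":0.1},
  {"offset":[0,0,0],"rot":[0,0,0],"gripper":0.1},
])

```text
time: 18.77
position: [0.6127, 0.0443, 0.1185]
tool_rot: [3.134, 0.218, -0.0]
ft_force: [-0.1, -0.5, -0.7]
grip_width: 0.177
```

Emit:
carry_out([
  {"offset":[0,0,0.0015],"rot":[0,0,0],"gripper":0.1},
  {"offset":[0,0,0.0015],"rot":[0,0,0],"gripper":0.1},
  {"offset":[0,0,0],"rot":[0,0,0],"gripper":0.1},
])

```text
time: 19.15
position: [0.6127, 0.0443, 0.1154]
tool_rot: [3.134, 0.218, -0.001]
ft_force: [0.2, 0.3, 0.3]
grip_width: 0.178
```

Emit:
carry_out([
  {"offset":[0,0,0.002],"rot":[0,0,0],"gripper":0.1},
  {"offset":[0,0,0.002],"rot":[0,0,0],"gripper":0.1},
  {"offset":[0,0,0],"rot":[0,0,0],"gripper":0.1},
])

```text
time: 19.52
position: [0.6126, 0.0443, 0.1113]
tool_rot: [3.134, 0.218, -0.001]
ft_force: [-0.2, -0.3, -0.4]
grip_width: 0.172
```

```bash
python3 - <<'E'
from h import *
s=ctrl.get_state();print(s['position'],s['ft_force'],s['tool_rot'])
d=save('side','side11.png');b=d['img'][180:310,270:390,::-1]
cv2.imwrite('pics/s11.png',cv2.resize(b,None,fx=5,fy=4.6,interpolation=cv2.INTER_CUBIC))
E
```

```text
[0.61263545 0.04431555 0.1113089 ] [-0.21309781 -0.27225001 -0.40950197] [ 3.13391819e+00  2.18425759e-01 -8.81383984e-04]
```

View pics/s11.png

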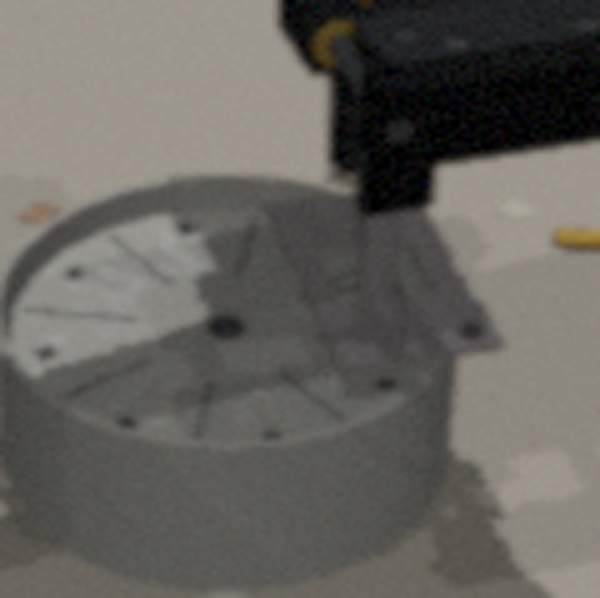

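The foot is about 9 mm below the wheel's face with no contact force, so it is in the pocket. I keep lowering.

Emit:
carry_out([
  {"offset":[0,0,0.002],"rot":[0,0,0],"gripper":0.1},
  {"offset":[0,0,0.002],"rot":[0,0,0],"gripper":0.1},
  {"offset":[0,0,0],"rot":[0,0,0],"gripper":0.1},
])

```text
time: 19.95
position: [0.6127, 0.0443, 0.1074]
tool_rot: [3.134, 0.218, -0.001]
ft_force: [-0.3, -0.7, -1.0]
grip_width: 0.175
```

Emit:
carry_out([
  {"offset":[0,0,0.002],"rot":[0,0,0],"gripper":0.1},
  {"offset":[0,0,0.002],"rot":[0,0,0],"gripper":0.1},
  {"offset":[0,0,0],"rot":[0,0,0],"gripper":0.1},
])

```text
time: 20.32
position: [0.6127, 0.0443, 0.1034]
tool_rot: [3.134, 0.218, -0.001]
ft_force: [0.3, 0.2, -0.6]
grip_width: 0.178
```

Emit:
carry_out([
  {"offset":[0,0,0.001],"rot":[0,0,0],"gripper":0.1},
  {"offset":[0,0,0.001],"rot":[0,0,0],"gripper":0.1},
  {"offset":[0,0,0],"rot":[0,0,0],"gripper":0.1},
])

```text
time: 20.7
position: [0.6127, 0.0443, 0.1015]
tool_rot: [3.134, 0.218, -0.0]
ft_force: [-0.3, -0.5, -0.7]
grip_width: 0.175
```

Emit:
carry_out([
  {"offset":[0,0,0.001],"rot":[0,0,0],"gripper":0.1},
  {"offset":[0,0,0],"rot":[0,0,0],"gripper":0.1},
])

```text
time: 20.95
position: [0.6128, 0.0443, 0.1006]
tool_rot: [3.134, 0.218, -0.0]
ft_force: [0.5, 0.2, -0.1]
grip_width: 0.18
```

Emit:
carry_out([
  {"offset":[0,0,0.0008],"rot":[0,0,0],"gripper":0.1},
  {"offset":[0,0,0],"rot":[0,0,0],"gripper":0.1},
])

```text
time: 21.2
position: [0.6128, 0.0443, 0.0998]
tool_rot: [3.134, 0.218, -0.0]
ft_force: [0.0, 0.6, -0.2]
grip_width: 0.176
```

Emit:
carry_out([
  {"offset":[0,0,0.0008],"rot":[0,0,0],"gripper":0.1},
  {"offset":[0,0,0],"rot":[0,0,0],"gripper":0.1},
])

```text
time: 21.45
position: [0.6128, 0.0444, 0.099]
tool_rot: [3.134, 0.218, -0.0]
ft_force: [0.6, -0.4, -0.5]
grip_width: 0.177
```

Emit:
carry_out([
  {"offset":[0,0,0.0006],"rot":[0,0,0],"gripper":0.1},
  {"offset":[0,0,0],"rot":[0,0,0],"gripper":0.1},
])

```text
time: 21.7
position: [0.6129, 0.0443, 0.0986]
tool_rot: [3.134, 0.218, 0.0]
ft_force: [-0.9, -0.6, 0.9]
grip_width: 0.174
```

Emit:
carry_out([
  {"offset":[0,0,0.0005],"rot":[0,0,0],"gripper":0.1},
  {"offset":[0,0,0],"rot":[0,0,0],"gripper":0.1},
  {"offset":[0,0,0],"rot":[0,0,0],"gripper":0.1},
])

```text
time: 22.08
position: [0.613, 0.0444, 0.0982]
tool_rot: [3.134, 0.218, 0.001]
ft_force: [0.1, -0.1, 1.6]
grip_width: 0.175
```

Contact comes at the expected floor height, with about 2 N. Now I release and draw clear.

Emit:
carry_out([
  {"offset":[0,0,0],"rot":[0,0,0],"gripper":0.2},
  {"offset":[0,0,0],"rot":[0,0,0],"gripper":0.25},
  {"offset":[0,0,0],"rot":[0,0,0],"gripper":0.35},
  {"offset":[0,0,0],"rot":[0,0,0],"gripper":0.5},
  {"offset":[0,0,0],"rot":[0,0,0],"gripper":0.5},
  {"offset":[0,0,0],"rot":[0,0,0],"gripper":0.5},
])

```text
time: 22.82
position: [0.6128, 0.0443, 0.0979]
tool_rot: [3.134, 0.218, -0.0]
ft_force: [-0.1, 0.3, 0.3]
grip_width: 0.49
```

```bash
python3 - <<'E'
from h import *
s=ctrl.get_state();print(s['position'],s['ft_force'],s['grip_width'])
d=save('side','side12.png');b=d['img'][150:310,250:410,::-1]
cv2.imwrite('pics/s12.png',cv2.resize(b,None,fx=3.7,fy=3.7,interpolation=cv2.INTER_CUBIC))
E
```

```text
[0.6128317  0.04432776 0.09791401] [-0.06856065  0.26207398  0.26779701] 0.4898620013002492
```

View pics/s12.png

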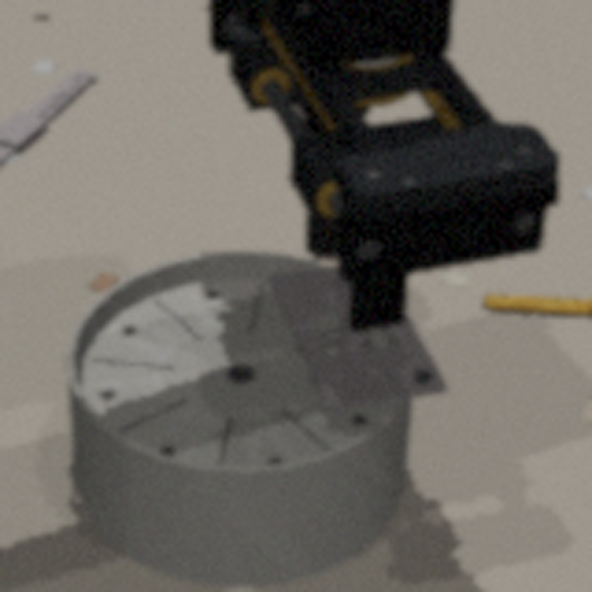

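Emit:
carry_out([
  {"offset":[0,0,-0.01],"rot":[0,0,0],"gripper":0.5},
  {"offset":[0,0,-0.02],"rot":[0,0,0],"gripper":0.5},
  {"offset":[0,0,-0.03],"rot":[0,0,0],"gripper":0.5},
  {"offset":[0,0,-0.05],"rot":[0,0,0],"gripper":0.5},
  {"offset":[0,0.04,0],"rot":[0,0,0],"gripper":0.5},
  {"offset":[0,0.05,0],"rot":[0,0,0],"gripper":0.5},
  {"offset":[0,0.05,0],"rot":[0,0,0],"gripper":0.5},
  {"offset":[0,0.05,0],"rot":[0,0,0],"gripper":0.5},
  {"offset":[0,0,0],"rot":[0,0,0],"gripper":0.5},
  {"offset":[0,0,0],"rot":[0,0,0],"gripper":0.5},
])

```text
time: 24.12
position: [0.6396, -0.1431, 0.2092]
tool_rot: [-3.133, -0.219, -0.002]
ft_force: [-0.7, 0.2, -0.1]
grip_width: 0.499
```

```bash
python3 look.py 13; python3 -c "
from h import *
d=load('side13.png');b=d['img'][150:310,250:410,::-1]
cv2.imwrite('pics/s13.png',cv2.resize(b,None,fx=3.7,fy=3.7,interpolation=cv2.INTER_CUBIC))"
```

```text
[ 0.6396 -0.1431  0.2092] [-0.7  0.2 -0.1] r 0.19769375784897003 ang -68.05895913336893 tool [-3.133e+00 -2.190e-01 -2.000e-03]
```

View pics/s13.png

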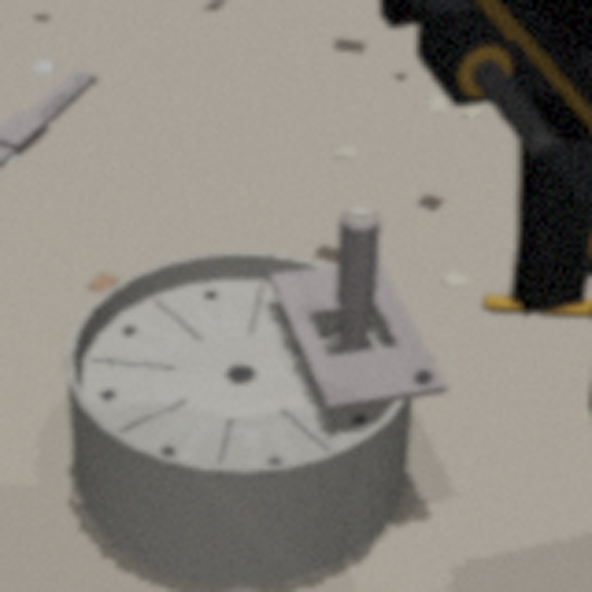

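View pics/top13.png

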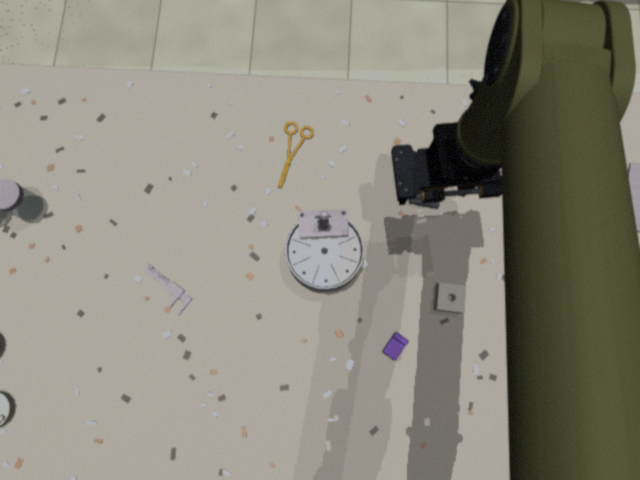

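```bash
python3 -c "
import cv2
a=cv2.imread('pics/top13.png');cv2.imwrite('pics/t13.png',cv2.resize(a[200:260,290:360],None,fx=9,fy=9,interpolation=cv2.INTER_CUBIC))"
python3 - <<'E'
from h import *
d=load('side13.png');print(proj(d,[.6138,.0447,.126]),'seen',250+360/3.7,150+218/3.7)
E
```

```text
[347.06950828 206.59831623] seen 347.2972972972973 208.9189189189189
```

View pics/t13.png

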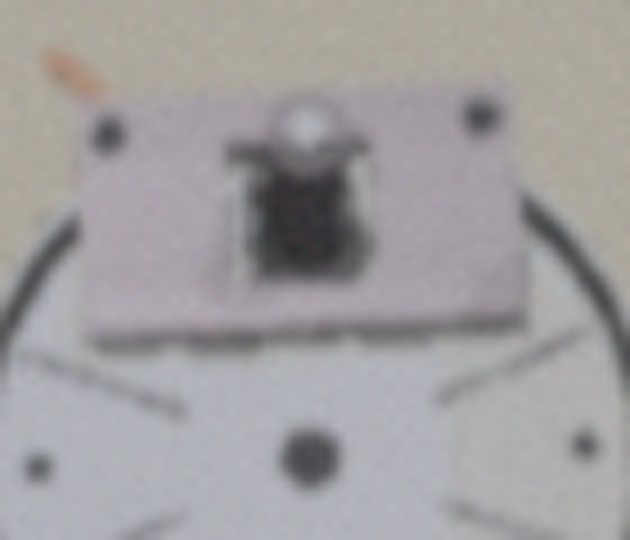

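```bash
python3 - <<'E'
from h import *
T=load('top13.png');S=load('side13.png')
a=(290+307.5/9-.5,200+131/9-.5);b=(250+360/3.7-.4,150+217/3.7-.4)
print(tri(T,a,S,b),onz(T,*a,.126),ctrl.get_state()['time'])
workorder.close_job()
E
```

```text
[0.61427306 0.04451093 0.12335461] [0.61420117 0.04447484 0.126     ] 24.225
the job is handed in; nothing more can be done
```

I turned the wheel about 109° clockwise, stood the pin in the pocket, let go, drew clear and handed the job in at 24.2 s.

- **Wheel:** My first drag slipped at about 5.5 N. I pressed harder, and from there the wheel followed the fingertips. The highest press I read was 9.9 N, above the suggested 6 to 9 N but under the 12 N limit. Force was read only at the end of each call, not continuously. The pocket ended at 0 ± 1°, and the top view showed it whole and centred in the window before I fetched the pin.
- **Pin:** It went into the pocket without catching. I felt the floor with the foot at about 30 mm above the counter, within 1 mm of the height I expected, and pressed with about 2 N.
- **Final check:** The pin stands upright in the window. Its top is at (0.614, 0.0445), within 1 mm of the pocket centre. The two views together put the top at 123 mm against the expected 126 mm. I put that gap down to pixel and calibration error, because the floor contact agreed. The contact force read zero with the gripper clear.
- **Other things:** In the final pictures the hemostat, finger rest and gauge looked unmoved. The arm hid the clip holder in that view, so I did not see it at the end. The gripper passed above it without touching.

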